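# Dry-stroke the washed dosing syringes and set the clogged one to soak

### The arm

A 6-joint arm with a two-finger parallel gripper is mounted at the origin on the work surface; the furniture and walls round the work are solid. World frame = base frame: x ahead of the robot, y to its left, z up, the work surface at z = 0. Lengths are in m, angles in degrees, forces in N, time in s.
With the tool pointing down it reaches from about 0.35 to 0.875 m from the base axis. Payload 4.2 kg.
Tool frame: the origin (TCP) lies midway between the tips of the shut fingers; the grasp point (between the pads) lies 19 mm behind it; z points along the fingers, y is the line along which they close (so a half turn about z gives the same grasp; the last joint's range is limited). The gripper opens to 87 mm and grips with 3 to 60 N. Pads are 19 mm wide; open, the fingers measure 117 mm over their backs; the gripper's body (75 mm by 190 mm) begins 51 mm behind the grasp point.
Start: joints at [-52.449, 22.042, 0.453, 0, -68.411, -14.817], TCP at [0.242, -0.576, 0.194] pointing down, gripper open.
Joint ranges: [-179.83, 179.83], [-69.29, 118.12], [-61.27, 80.66], [-181.25, 117.63], [-171.15, -9.14], [-177.46, 177.46]. Speed limits (degrees/s): [159.86, 159.86, 180, 180, 180, 180].

### API

Orientations are given as a 3x3 rotation matrix whose columns are the frame's x, y, z axes.
In Python, from station import sense, capture, camera_params, finish_job gives the robot as it stands.
- The arm moves only by the tool drive_tool, never from a script. Its argument "rows" is a list of rows, each an object of numbers: "tx", "ty", "tz": the shift along the tool's x, y, z in cm; "ax", "ay", "az": the turn, a rotation vector about the tool's x, y, z in rad; "claw": the finger opening in cm, from 0 to 8.7. In form: [{"tx": .., "ty": .., "tz": .., "ax": .., "ay": .., "az": .., "claw": ..}, ...]. A call has 1 to 10 rows; each row shifts and turns the commanded pose from where the row before left it, along the tool's axes as they then stand; what a row does not reach is not made up. A row lasts 1/12 s, in which the tool goes at most 41.7 mm and 7.16 degrees, less where a joint would pass 70% of its speed; a pose out of reach is approached as far as the arm can. A call with a gripper value outside its range is refused whole. The fingers move at their own pace and stop on an object; the grip force is fixed at half the most. Time passes only in rows, so rows that do not move let the fingers close. It gives the time, the measured TCP pose, the force, the opening and the grip force at its end, in the units of the state.
- sense(): the state, without advancing time (a new reading comes with each control period).
- capture(name): name is "side" or "top" or "wrist"; returns (picture, depth): 480x640x3 uint8, red, green, blue; 480x640 float32, m along the optical axis (not along the pixel's ray), 0 where there is no reading.
- camera_params(name): a dict with "intrinsics" (3x3 intrinsics, pixels), "k1" (the pictures are not rectified: a ray, as slopes to the right and down, at radius r is drawn at 1 + k1 r^2 times it, then the intrinsics apply), "R" (3x3) and "t" (3): a world point X has camera coordinates R X + t; the wrist camera has in their place "tool_from_camera" (4x4, takes a point from camera to tool coordinates, whose origin is the TCP and whose axes are the flange's). Camera axes: x right, y down, z forward; pixel columns grow to the right and rows downward; lengths in m; the calibration is good to about 2 mm. A picture is of the moment at which its call begins: read the wrist's pose just before it. camera_params takes no time and is no camera call.
- finish_job(): hands the job in; it is judged then, once.
The state is a dict: "time_s": time; "joints": joint angles; "joint_velocities": joint speeds; "effort": joint torques, N m; "tcp_pos": TCP position; "ee_rot": TCP orientation; "wrist_force": force on the tool from outside, world axes, zero at the start; "moment": the same for the moment, N m; "gripper_width": opening from 0.0 (shut) to 1.0 (fully open); "gripper_force": force on a finger pad.
Only numpy, scipy, OpenCV 4.12 (cv2) and the standard library are available. Lean on these libraries where they do the work, as an engineer would, in place of code of your own. Each camera call takes 0.05 s, during which the arm holds its last target. There are 200 camera calls.

### The job

Check the three washed syringes in the stand before the next batch of colour: push every plunger in gently from above, and leave each one that glides freely fully home in its hole of the stand. In one of them the push grows harder well before the end: keep on only until it has clearly risen (to about double that of a free one), then stop, do not force it; lift that syringe out and lower it nozzle-down into the paper cup to soak, letting go only when its tip is at the bottom. Do not disturb the bottles and the tape roll.

Things in the scene. Friction and masses are not known exactly. Their poses are not given: they have to be found in the camera images.
- stand: drilled wooden stand fixed to the table, 72 x 200 x 100 mm, with three vertical through-holes of 23.5 mm diameter in one row along its y axis, 56 mm apart (at y = -56, 0 and +56 mm); origin at the centre of its underside, z up; its flat top is 100 mm above the table
- syringe_a: one of three outwardly identical clear 20 ml syringes without needles (50 g), hanging nozzle-down in the stand, finger flange on the stand's top; which is in which hole changes. Origin on its axis at the flange's underside, z up. Flange 26 (x) x 38 (y) x 3 mm; below it a barrel 21 mm across, 66 mm long, then an 18 mm nozzle: it must rise 84 mm to leave the stand. More than 16 N of push bursts a plugged one
- plunger_a (a joint): push-in depth of this plunger, m: 0 drawn out, 0.034 home. Of the three, exactly one is plugged; only feel tells. Free: glides at a steady 4 N, then meets its firm end stop at 0.034 (do not ram it with over 25 N). Plugged: trapped air makes the push grow from the start (1 to 5 N) by 0.7 N per mm, passing 8 N 4 to 10 mm on, far from the end; let go, it springs part of the way back out, to 0.010 or less
- thumb_a (a point): centre, half-way up, of the round thumb rest on top of this plunger, with a soft black rubber cap that gives 1 mm for each 4 N: 26 mm across, 9 mm high, its top (to push on) 4.5 mm above; 12.5 mm above the syringe's origin with the plunger home, 46.5 mm drawn out. The syringe can be gripped by its rim and lifted; rod below it 15 mm wide
- nozzle_a (a point): lower end of this syringe's nozzle (6 mm across), on its axis 84 mm below the origin
- syringe_b: another of the three identical syringes, as syringe_a
- plunger_b (a joint): the same for syringe_b
- thumb_b (a point): the same for syringe_b
- nozzle_b (a point): the same for syringe_b
- syringe_c: another of the three identical syringes, as syringe_a
- plunger_c (a joint): the same for syringe_c
- thumb_c (a point): the same for syringe_c
- nozzle_c (a point): the same for syringe_c
- soak_cup: loose off-white paper cup with dried gesso on it, the soaking pot; 90 mm across and 83 mm tall, mouth about 76 mm inside, floor about 50 mm across and 4 mm thick; 160 g; origin at the centre of its underside, z up
- varnish_jar: bystander: brown varnish bottle with a wide cream cap, 52 mm diameter, 73 mm tall; origin at the centre of its underside
- dropper_bottle: bystander: small black bottle with a dropper top, 38 mm diameter, 92 mm tall; origin at the centre of its underside
- masking_tape: bystander: roll of masking tape lying flat, 103 mm diameter, 25 mm high; origin at the centre of its underside
Mind the look-alikes: they are no part of the job. Of the things that look like the soak_cup, the larger one is meant.

How it is judged (in metres and radians):
On the way, in this order (a step that is already met when the one before it is completed fails the run):
1. the clogged syringe's plunger is pushed in the stand until the resistance has risen above 6.5 N (contact force between syringe_b and stand above 6.5 N), for 0.05 s.
2. the clogged syringe is lifted out of the stand (z of syringe_b in the frame of stand above 0.18 m), for 0.05 s.
3. still held, it is lowered into the cup until its nozzle is within 30 mm of the cup's underside (horizontal distance between nozzle_b and soak_cup below 0.036 m and z of nozzle_b in the frame of soak_cup below 0.03 m and contact force between the fingers and syringe_b above 0.3 N), for 0.05 s.
At the end, for the whole second after the job is handed in: the clogged syringe stands nozzle-down and at rest in the upright cup (nozzle end within 30 mm of the cup's underside and 36 mm of its axis, leaning less than 45 degrees); the two free syringes sit in the stand on their flanges (within 6 mm) with their plungers home (within 3 mm) (horizontal distance between nozzle_b and soak_cup below 0.036 m and z of nozzle_b in the frame of soak_cup below 0.03 m and angle between syringe_b's own z axis and vertical below 0.8 rad and linear speed of syringe_b below 0.03 m/s and angle between soak_cup's own z axis and vertical below 0.1 rad and height (world z) of soak_cup below 0.01 m and value of joint each of plunger_a, plunger_c above 0.031 m and z of syringe_a in the frame of stand between 0.095 and 0.106 m and angle between each of syringe_a, syringe_c's own z axis and vertical below 0.12 rad and z of syringe_c in the frame of stand between 0.095 and 0.106 m); the robot touches nothing.
It fails at once if the clogged syringe is forced with more than 16 N, or a free one rammed against its end stop with more than 25 N (contact force between any of syringe_a, syringe_c and stand above 25 N or contact force between syringe_b and stand above 16 N).
It fails at once if a free syringe is pulled out of the stand (z of any of syringe_a, syringe_c in the frame of stand above 0.13 m).
It fails at once if the cup is knocked over (angle between soak_cup's own z axis and vertical above 0.5 rad).
It fails at once if a bottle or the tape roll is moved by more than 20 mm (distance of any of varnish_jar, dropper_bottle, masking_tape from where it was at the start of the episode above 0.02 m).
It also fails if it takes over 54 s, if anything falls off the work surface, if the arm or the gripper's body presses on something with over 40 N, if the wrist force passes 120 N, or if a joint passes its speed limit or range.

## Working session

There is one attempt and no reset: what is moved stays moved. The work goes in short steps, Python scripts to look and compute and a tool call to move; the robot and the scene stay as the last step left them, time stands still between calls to the robot, and variables do not carry over. Pictures are saved under pics/ and viewed, at most 10 in all, crops included, and the job is handed in when it is done.

Besides the shell and the picture viewer there is one more tool, called after "Call:" by a JSON object that holds its "method" and its "body", one argument or row to a line. drive_tool: Moves the arm, as the interface text tells. Its arguments: {"type":"object","properties":{"rows":{"type":"array"}},"required":["rows"]}

```bash
mkdir -p pics; ls
cat > h.py <<'E'
import numpy as np, cv2
from station import sense, capture, camera_params, finish_job
def world(name,depth,s=None):
    p=camera_params(name);K=np.array(p["intrinsics"],float);k=p["k1"]
    v,u=np.mgrid[0:480,0:640].astype(float)
    pts=np.stack([u.ravel(),v.ravel()],1)[:,None]
    n=cv2.undistortPoints(pts,K,np.array([k,0,0,0.]))[:,0].reshape(480,640,2)
    c=np.dstack([n*depth[...,None],depth])
    if name=="wrist":
        T=np.array(p["tool_from_camera"]);t=c@T[:3,:3].T+T[:3,3]
        return t@np.array(s["ee_rot"]).T+np.array(s["tcp_pos"])
    return (c-np.array(p["t"]))@np.array(p["R"])
E
python3 - <<'E'
from h import *
s=sense();print(s)
for n in ("top","side"):
    im,d=capture(n);cv2.imwrite(f"pics/{n}0.png",im[...,::-1]);np.savez(f"{n}0.npz",im=im,d=d,w=world(n,d))
    p=camera_params(n);print(n,p)
E
```

```text
pics
{'time_s': 0.0, 'joints': array([-5.24477069e+01,  2.20897900e+01,  3.79720021e-01, -2.90236026e-02,
       -6.84126670e+01, -1.48161175e+01]), 'joint_velocities': array([-0.02791185, -0.06712263,  0.09371903, -0.01550949, -0.00645688,
       -0.00028779]), 'effort': array([ 9.57708398e-04, -3.90664172e+01,  1.87412506e+01,  4.22025561e+00,
        1.10773792e-02, -1.57432482e-04]), 'tcp_pos': array([ 0.24130205, -0.57580655,  0.19246943]), 'ee_rot': array([[-9.22366417e-01, -3.86315058e-01, -9.32160647e-04],
       [-3.86316171e-01,  9.22364285e-01,  1.98534895e-03],
       [ 9.28214950e-05,  2.19132793e-03, -9.99997595e-01]]), 'wrist_force': array([ 0.25195451, -0.47919481,  0.52571834]), 'moment': array([ 0.06837826, -0.03878464,  0.00644434]), 'gripper_force': 0.0, 'gripper_width': 1.004936515249052}
top {'intrinsics': array([[499.87271921,   0.        , 325.31059981],
       [  0.        , 499.87271921, 250.97516969],
       [  0.        ,   0.        ,   1.        ]]), 'k1': 0.013068260957779678, 'R': array([[-0.02695025, -0.99930633,  0.02570121],
       [-0.99315992,  0.02384476, -0.11430139],
       [ 0.11360926, -0.02860586, -0.99311361]]), 't': array([-0.00608216,  0.40260013,  1.13415487])}
side {'intrinsics': array([[444.83649732,   0.        , 311.67845065],
       [  0.        , 444.83649732, 237.2364395 ],
       [  0.        ,   0.        ,   1.        ]]), 'k1': -0.038634914826941286, 'R': array([[-0.94398661, -0.32984289, -0.0096415 ],
       [-0.17886792,  0.53602341, -0.82503647],
       [ 0.27730048, -0.77709882, -0.56499723]]), 't': array([0.36291832, 0.18664658, 0.9821933 ])}
```

View pics/top0.png

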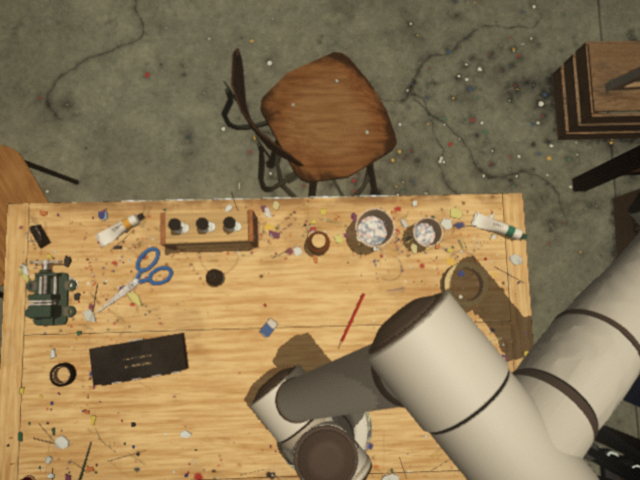

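View pics/side0.png

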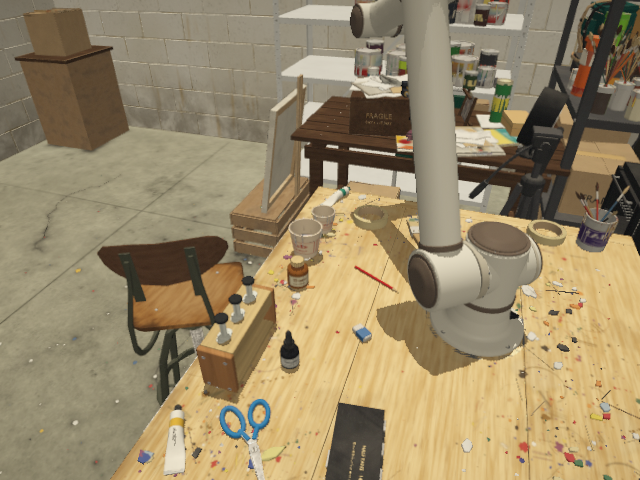

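Top view: stand at about (210,230) with black caps near (176,226), (203,225) and (230,224); large cup at (373,229), small cup at (427,233). The varnish jar is at (318,242), the dropper at (215,278) and the tape at (462,282).

Run:
```python
from h import *
z=np.load("top0.npz");w=z["w"];im=z["im"].astype(int)
def reg(n,u0,u1,v0,v1,zl,zh,extra=None):
    a=w[v0:v1,u0:u1];m=(a[...,2]>zl)&(a[...,2]<zh)
    if extra is not None:m&=extra[v0:v1,u0:u1]
    p=a[m]; 
    if len(p)<4: print(n,"few");return
    lo,hi=np.percentile(p,[2,98],0);print(n,len(p),"mid",((lo+hi)/2).round(4),"size",(hi-lo).round(4),"med",np.median(p,0).round(4))
    return p
p=reg("standtop",155,262,205,255,.09,.108)
r=cv2.minAreaRect((p[:,:2]*1000).astype(np.float32));print(r)
for n,u in(("c1",176),("c2",203),("c3",230)):
    reg(n,u-12,u+12,212,240,.135,.17);
    print(w[220:232:3,u,:].round(3).tolist())
dark=im.sum(2)<150
for n,u in(("c1",176),("c2",203),("c3",230)): reg(n+"dark",u-12,u+12,212,240,.13,.2,dark)
reg("cup",345,405,200,260,.07,.1);reg("small",407,447,212,260,.05,.1)
reg("jar",300,335,225,262,.06,.09);reg("drop",203,228,265,292,.05,.11);reg("tape",440,485,260,305,.018,.035)
```

```text
standtop 2500 mid [0.4529 0.2392 0.101 ] size [0.0654 0.1926 0.0102] med [0.4478 0.2349 0.1009]
((452.9581298828125, 239.5782470703125), (71.05233001708984, 198.2478790283203), 0.8377938866615295)
c1 121 mid [0.4522 0.2953 0.1504] size [0.023  0.0225 0.0092] med [0.4525 0.2953 0.1511]
[[0.459, 0.292, 0.153], [0.453, 0.292, 0.151], [0.447, 0.293, 0.149], [0.44, 0.292, 0.151]]
c2 126 mid [0.4535 0.2404 0.148 ] size [0.0225 0.0237 0.0095] med [0.4523 0.2397 0.1484]
[[0.458, 0.238, 0.15], [0.452, 0.238, 0.148], [0.446, 0.238, 0.15], [0.447, 0.247, 0.106]]
c3 123 mid [0.4541 0.1844 0.1492] size [0.023  0.0236 0.0094] med [0.4532 0.1844 0.1488]
[[0.457, 0.182, 0.149], [0.451, 0.182, 0.15], [0.444, 0.182, 0.151], [0.445, 0.19, 0.105]]
c1dark 86 mid [0.45   0.2958 0.1515] size [0.0185 0.0188 0.0073] med [0.4503 0.2956 0.1512]
c2dark 81 mid [0.4514 0.2409 0.1489] size [0.0182 0.0183 0.0081] med [0.4517 0.2397 0.1489]
c3dark 79 mid [0.4519 0.1849 0.1498] size [0.0188 0.0178 0.008 ] med [0.4526 0.1845 0.149 ]
cup 306 mid [ 0.4465 -0.1253  0.0788] size [0.0851 0.0858 0.0161] med [ 0.4577 -0.1332  0.0814]
small 218 mid [ 0.4373 -0.2466  0.0598] size [0.0644 0.0651 0.0178] med [ 0.443  -0.2598  0.0624]
jar 169 mid [ 4.22e-01 -4.00e-04  7.10e-02] size [0.0288 0.0289 0.0133] med [4.215e-01 4.000e-04 7.360e-02]
drop 80 mid [0.3497 0.2359 0.0724] size [0.0202 0.0157 0.0423] med [0.3484 0.234  0.0678]
tape 625 mid [ 0.3193 -0.3349  0.0247] size [0.0947 0.0903 0.01  ] med [ 0.3281 -0.3398  0.025 ]
```

```bash
cat >> h.py <<'E'
def plan(target,yaw,n,final_down=True):
    """rows (cm, rad) from the measured pose to target; yaw = world angle of tool y axis, deg"""
    s=sense();R=np.array(s["ee_rot"]);p=np.array(s["tcp_pos"])
    y0=np.arctan2(R[1,1],R[0,1]);dy=(np.radians(yaw)-y0+np.pi)%(2*np.pi)-np.pi
    for i in range(n):
        a=-np.pi/2+y0+dy*i/n+np.pi  # angle of tool x: y+90 since z is down
        a=y0+dy*i/n+np.pi/2
        X=np.array([np.cos(a),np.sin(a)]);Y=np.array([np.cos(a-np.pi/2),np.sin(a-np.pi/2)])
        d=(np.array(target)-p)*100/n
        print(dict(tx=round(float(d[:2]@X),2),ty=round(float(d[:2]@Y),2),tz=round(float(-d[2]),2),az=round(float(-dy/n),4)))
def st():
    s=sense();R=np.array(s["ee_rot"]);print(round(s["time_s"],2),s["tcp_pos"].round(4),"yaw",np.degrees(np.arctan2(R[1,1],R[0,1])).round(2),"tilt",R[:2,2].round(4),s["wrist_force"].round(2),s["gripper_width"],s["gripper_force"])
E
python3 -c "
from h import *
plan([.453,.1845,.19],180,20)"
```

```text
{'tx': -2.45, 'ty': 3.1, 'tz': 0.01, 'az': -0.0587}
{'tx': -2.62, 'ty': 2.95, 'tz': 0.01, 'az': -0.0587}
{'tx': -2.79, 'ty': 2.79, 'tz': 0.01, 'az': -0.0587}
{'tx': -2.95, 'ty': 2.62, 'tz': 0.01, 'az': -0.0587}
{'tx': -3.1, 'ty': 2.44, 'tz': 0.01, 'az': -0.0587}
{'tx': -3.24, 'ty': 2.26, 'tz': 0.01, 'az': -0.0587}
{'tx': -3.36, 'ty': 2.06, 'tz': 0.01, 'az': -0.0587}
{'tx': -3.48, 'ty': 1.86, 'tz': 0.01, 'az': -0.0587}
{'tx': -3.58, 'ty': 1.66, 'tz': 0.01, 'az': -0.0587}
{'tx': -3.67, 'ty': 1.44, 'tz': 0.01, 'az': -0.0587}
{'tx': -3.75, 'ty': 1.22, 'tz': 0.01, 'az': -0.0587}
{'tx': -3.82, 'ty': 1.0, 'tz': 0.01, 'az': -0.0587}
{'tx': -3.87, 'ty': 0.78, 'tz': 0.01, 'az': -0.0587}
{'tx': -3.91, 'ty': 0.55, 'tz': 0.01, 'az': -0.0587}
{'tx': -3.93, 'ty': 0.32, 'tz': 0.01, 'az': -0.0587}
{'tx': -3.95, 'ty': 0.09, 'tz': 0.01, 'az': -0.0587}
{'tx': -3.94, 'ty': -0.14, 'tz': 0.01, 'az': -0.0587}
{'tx': -3.93, 'ty': -0.38, 'tz': 0.01, 'az': -0.0587}
{'tx': -3.9, 'ty': -0.61, 'tz': 0.01, 'az': -0.0587}
{'tx': -3.86, 'ty': -0.83, 'tz': 0.01, 'az': -0.0587}
```

Call:
{"method": "drive_tool", "body": {
  "rows": [
    {"tx":-2.45,"ty":3.1,"az":-0.0587,"claw":0},
    {"tx":-2.62,"ty":2.95,"az":-0.0587,"claw":0},
    {"tx":-2.79,"ty":2.79,"az":-0.0587,"claw":0},
    {"tx":-2.95,"ty":2.62,"az":-0.0587,"claw":0},
    {"tx":-3.1,"ty":2.44,"az":-0.0587,"claw":0},
    {"tx":-3.24,"ty":2.26,"az":-0.0587,"claw":0},
    {"tx":-3.36,"ty":2.06,"az":-0.0587,"claw":0},
    {"tx":-3.48,"ty":1.86,"az":-0.0587,"claw":0},
    {"tx":-3.58,"ty":1.66,"az":-0.0587,"claw":0},
    {"tx":-3.67,"ty":1.44,"az":-0.0587,"claw":0}
  ]
}}

```text
invalid input at $.rows[0]: expected keys tx, ty, tz, ax, ay, az, claw
```

Call:
{"method": "drive_tool", "body": {
  "rows": [
    {"tx":-3.75,"ty":1.22,"az":-0.0587,"claw":0},
    {"tx":-3.82,"ty":1.0,"az":-0.0587,"claw":0},
    {"tx":-3.87,"ty":0.78,"az":-0.0587,"claw":0},
    {"tx":-3.91,"ty":0.55,"az":-0.0587,"claw":0},
    {"tx":-3.93,"ty":0.32,"az":-0.0587,"claw":0},
    {"tx":-3.95,"ty":0.09,"az":-0.0587,"claw":0},
    {"tx":-3.94,"ty":-0.14,"az":-0.0587,"claw":0},
    {"tx":-3.93,"ty":-0.38,"az":-0.0587,"claw":0},
    {"tx":-3.9,"ty":-0.61,"az":-0.0587,"claw":0},
    {"tx":-3.86,"ty":-0.83,"az":-0.0587,"claw":0}
  ]
}}

```text
invalid input at $.rows[0]: expected keys tx, ty, tz, ax, ay, az, claw
```

Call:
{"method": "drive_tool", "body": {
  "rows": [
    {"claw":0},
    {"claw":0}
  ]
}}

```text
invalid input at $.rows[0]: expected keys tx, ty, tz, ax, ay, az, claw
```

```bash
python3 -c "
from h import *
st();s=sense();im,d=capture('wrist');cv2.imwrite('pics/w1.png',im[...,::-1]);w=world('wrist',d,s)
m=(w[...,2]>.135)&(w[...,2]<.17)&(w[...,0]>.42)&(w[...,0]<.49)
for y in(.184,.24,.295):
    q=w[m&(abs(w[...,1]-y)<.02)]
    if len(q)>20:
        lo,hi=np.percentile(q,[1,99],0);print(len(q),(lo+hi)/2,hi-lo,np.percentile(q[:,2],95))
"
```

```text
0.1 [ 0.2413 -0.5759  0.1926] yaw 112.73 tilt [-0.0009  0.0018] [-0.12 -0.85 -1.16] 1.0025982160701694 0.0
```

Call:
{"method": "drive_tool", "body": {
  "rows": [
    {"tx":-2.45,"ty":3.1,"tz":0,"ax":0,"ay":0,"az":-0.0587,"claw":0},
    {"tx":-2.62,"ty":2.95,"tz":0,"ax":0,"ay":0,"az":-0.0587,"claw":0},
    {"tx":-2.79,"ty":2.79,"tz":0,"ax":0,"ay":0,"az":-0.0587,"claw":0},
    {"tx":-2.95,"ty":2.62,"tz":0,"ax":0,"ay":0,"az":-0.0587,"claw":0},
    {"tx":-3.1,"ty":2.44,"tz":0,"ax":0,"ay":0,"az":-0.0587,"claw":0},
    {"tx":-3.24,"ty":2.26,"tz":0,"ax":0,"ay":0,"az":-0.0587,"claw":0},
    {"tx":-3.36,"ty":2.06,"tz":0,"ax":0,"ay":0,"az":-0.0587,"claw":0},
    {"tx":-3.48,"ty":1.86,"tz":0,"ax":0,"ay":0,"az":-0.0587,"claw":0},
    {"tx":-3.58,"ty":1.66,"tz":0,"ax":0,"ay":0,"az":-0.0587,"claw":0},
    {"tx":-3.67,"ty":1.44,"tz":0,"ax":0,"ay":0,"az":-0.0587,"claw":0}
  ]
}}

```text
time_s: 0.98
tcp_pos: [0.3472, -0.1945, 0.1936]
ee_rot: [[-0.552, -0.834, 0.0], [-0.834, 0.552, 0.0], [-0.0, -0.0, -1.0]]
wrist_force: [1.5, 0.0, -0.5]
gripper_width: 0.329
gripper_force: 0.0
```

Call:
{"method": "drive_tool", "body": {
  "rows": [
    {"tx":-3.75,"ty":1.22,"tz":0,"ax":0,"ay":0,"az":-0.0587,"claw":0},
    {"tx":-3.82,"ty":1.0,"tz":0,"ax":0,"ay":0,"az":-0.0587,"claw":0},
    {"tx":-3.87,"ty":0.78,"tz":0,"ax":0,"ay":0,"az":-0.0587,"claw":0},
    {"tx":-3.91,"ty":0.55,"tz":0,"ax":0,"ay":0,"az":-0.0587,"claw":0},
    {"tx":-3.93,"ty":0.32,"tz":0,"ax":0,"ay":0,"az":-0.0587,"claw":0},
    {"tx":-3.95,"ty":0.09,"tz":0,"ax":0,"ay":0,"az":-0.0587,"claw":0},
    {"tx":-3.94,"ty":-0.14,"tz":0,"ax":0,"ay":0,"az":-0.0587,"claw":0},
    {"tx":-3.93,"ty":-0.38,"tz":0,"ax":0,"ay":0,"az":-0.0587,"claw":0},
    {"tx":-3.9,"ty":-0.61,"tz":0,"ax":0,"ay":0,"az":-0.0587,"claw":0},
    {"tx":-3.86,"ty":-0.83,"tz":0,"ax":0,"ay":0,"az":-0.0587,"claw":0}
  ]
}}

```text
time_s: 1.82
tcp_pos: [0.453, 0.186, 0.1935]
ee_rot: [[0.004, -1.0, -0.0], [-1.0, -0.004, 0.0], [-0.0, 0.0, -1.0]]
wrist_force: [0.6, -0.8, -0.2]
gripper_width: 0.001
gripper_force: 0.0
```

Call:
{"method": "drive_tool", "body": {
  "rows": [
    {"tx":0,"ty":0,"tz":0,"ax":0,"ay":0,"az":0,"claw":0},
    {"tx":0,"ty":0,"tz":0,"ax":0,"ay":0,"az":0,"claw":0}
  ]
}}

```text
time_s: 1.98
tcp_pos: [0.4531, 0.1856, 0.1927]
ee_rot: [[0.003, -1.0, -0.001], [-1.0, -0.003, -0.001], [0.001, 0.001, -1.0]]
wrist_force: [0.1, 0.1, 0.4]
gripper_width: 0.003
gripper_force: 0.0
```

```bash
python3 -c "
from h import *
st();s=sense();im,d=capture('wrist');cv2.imwrite('pics/w1.png',im[...,::-1]);w=world('wrist',d,s)
m=(w[...,2]>.135)&(w[...,2]<.17)&(w[...,0]>.42)&(w[...,0]<.49)
for y in(.184,.24,.295):
    q=w[m&(abs(w[...,1]-y)<.02)]
    if len(q)>20:
        lo,hi=np.percentile(q,[1,99],0);print(len(q),(lo+hi)/2,hi-lo,np.percentile(q[:,2],95))
"
```

```text
1.98 [0.4531 0.1856 0.1927] yaw -179.86 tilt [-0.0014 -0.0009] [0.12 0.11 0.43] 0.00313400522303563 0.0
1148 [0.45397477 0.18552055 0.14668086] [0.02352402 0.02380683 0.00699941] 0.14961489050793997
414 [0.45350685 0.29420293 0.14901272] [0.01996755 0.01830557 0.00618157] 0.15167730007553226
```

Call:
{"method": "drive_tool", "body": {
  "rows": [
    {"tx":0,"ty":0,"tz":1.5,"ax":0,"ay":0,"az":0,"claw":0},
    {"tx":0,"ty":0,"tz":1.5,"ax":0,"ay":0,"az":0,"claw":0},
    {"tx":0,"ty":0,"tz":0.7,"ax":0,"ay":0,"az":0,"claw":0},
    {"tx":0,"ty":0,"tz":0.2,"ax":0,"ay":0,"az":0,"claw":0},
    {"tx":0,"ty":0,"tz":0.2,"ax":0,"ay":0,"az":0,"claw":0},
    {"tx":0,"ty":0,"tz":0.2,"ax":0,"ay":0,"az":0,"claw":0},
    {"tx":0,"ty":0,"tz":0.1,"ax":0,"ay":0,"az":0,"claw":0},
    {"tx":0,"ty":0,"tz":0.1,"ax":0,"ay":0,"az":0,"claw":0}
  ]
}}

```text
time_s: 2.7
tcp_pos: [0.4535, 0.184, 0.1491]
ee_rot: [[-0.0, -1.0, 0.001], [-1.0, 0.0, 0.001], [-0.001, -0.001, -1.0]]
wrist_force: [-0.2, -0.3, -0.3]
gripper_width: 0.007
gripper_force: 0.0
```

Call:
{"method": "drive_tool", "body": {
  "rows": [
    {"tx":0,"ty":0,"tz":0.1,"ax":0,"ay":0,"az":0,"claw":0},
    {"tx":0,"ty":0,"tz":0.1,"ax":0,"ay":0,"az":0,"claw":0}
  ]
}}

```text
time_s: 2.87
tcp_pos: [0.4533, 0.1841, 0.1467]
ee_rot: [[0.0, -1.0, 0.0], [-1.0, -0.0, 0.0], [-0.0, -0.0, -1.0]]
wrist_force: [0.6, 0.4, 0.1]
gripper_width: 0.0
gripper_force: 0.0
```

Call:
{"method": "drive_tool", "body": {
  "rows": [
    {"tx":0,"ty":0,"tz":0.1,"ax":0,"ay":0,"az":0,"claw":0},
    {"tx":0,"ty":0,"tz":0.1,"ax":0,"ay":0,"az":0,"claw":0}
  ]
}}

```text
time_s: 3.03
tcp_pos: [0.4533, 0.184, 0.1445]
ee_rot: [[0.0, -1.0, 0.0], [-1.0, -0.0, 0.0], [-0.0, -0.0, -1.0]]
wrist_force: [0.1, -0.6, 0.3]
gripper_width: 0.006
gripper_force: 0.0
```

```bash
python3 -c "
from h import *
st();s=sense();im,d=capture('wrist');cv2.imwrite('pics/w2.png',im[...,::-1]);w=world('wrist',d,s)
st();im,d=capture('side');cv2.imwrite('pics/s2.png',cv2.resize(im[230:390,170:330,::-1],None,fx=3.5,fy=3.5))
"
```

```text
3.03 [0.4533 0.184  0.1445] yaw -180.0 tilt [0.0002 0.0001] [ 0.07 -0.6   0.25] 0.0057916442840458306 0.0
3.08 [0.4531 0.1839 0.1443] yaw -180.0 tilt [-0.0003 -0.0002] [ 0.64  0.46 -1.34] 0.005902332768083434 0.0
```

View pics/w2.png

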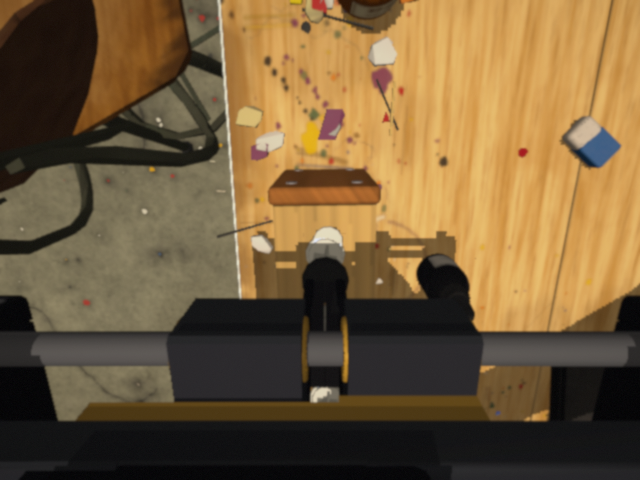

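View pics/s2.png

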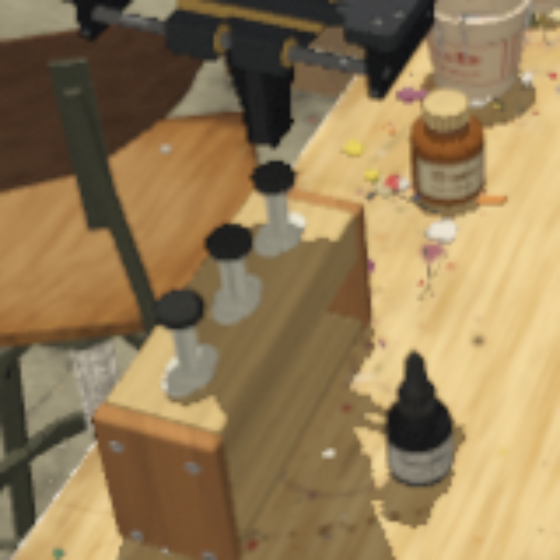

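```bash
python3 -c "
from h import *
p=camera_params('side');R,t,K=p['R'],p['t'],p['intrinsics']
for X in([.4533,.184,.1443],[.453,.184,.151],[.453,.184,.142],[.453,.24,.151],[.453,.295,.151]):
    uv=cv2.projectPoints(np.array([X]),cv2.Rodrigues(R)[0],t,K,np.array([p['k1'],0,0,0.]))[0].ravel();print(X,uv.round(1),((uv-[170,230])*3.5).round(0))
im,d=capture('side');w=world('side',d)
for v in range(262,292,2):print(v,im[v,247],w[v,247].round(3))
"
```

```text
[0.4533, 0.184, 0.1443] [247.8 280.1] [272. 175.]
[0.453, 0.184, 0.151] [247.6 277.5] [272. 166.]
[0.453, 0.184, 0.142] [248. 281.] [273. 178.]
[0.453, 0.24, 0.151] [234.5 295.5] [226. 229.]
[0.453, 0.295, 0.151] [220.3 315.1] [176. 298.]
262 [21 21 22] [0.443 0.196 0.201]
264 [23 22 23] [0.445 0.195 0.195]
266 [22 23 23] [0.446 0.194 0.189]
268 [24 24 24] [0.446 0.195 0.185]
270 [24 25 25] [0.447 0.193 0.179]
272 [117 111  89] [0.447 0.195 0.175]
274 [156 148 120] [ 1.053 -0.842 -0.787]
276 [29 30 29] [0.458 0.178 0.149]
278 [30 29 29] [0.454 0.185 0.15 ]
280 [30 30 28] [0.452 0.189 0.149]
282 [32 33 31] [0.449 0.194 0.149]
284 [33 32 31] [0.449 0.196 0.145]
286 [131 128 113] [0.449 0.197 0.141]
288 [138 135 119] [0.453 0.191 0.129]
290 [139 136 120] [0.454 0.191 0.124]
```

```bash
python3 -c "
from h import *
s=sense();im,d=capture('wrist');w=world('wrist',d,s)
t=(w-s['tcp_pos'])@s['ee_rot']
for v in range(220,420,10):print(v,im[v,325],(t[v,325]*1000).round(0),(t[v,312]*1000).round(0),w[v,325].round(3))
im,d=capture('side');w=world('side',d)
m=(w[...,2]>.12)&(w[...,2]<.3)&(abs(w[...,0]-.453)<.03)&(abs(w[...,1]-.184)<.03)
v,u=np.nonzero(m)
for r in range(250,290,2):
    k=(v==r); 
    if k.any(): q=w[r,u[k]];print(r,u[k].min(),u[k].max(),q[:,0].min().round(3),q[:,0].max().round(3),q[:,2].mean().round(3))
"
```

```text
220 [213 162  89] [20. -0. 45.] [20. -9. 44.] [0.454 0.164 0.1  ]
230 [227 219 192] [15. -0. 41.] [13. -9. 45.] [0.454 0.169 0.103]
240 [217 205 179] [ 8. -0. 40.] [ 7. -9. 42.] [0.454 0.176 0.104]
250 [94 89 77] [ 4. -0. 34.] [ 2. -9. 39.] [0.454 0.18  0.111]
260 [16 16 17] [10. -0. -3.] [-5. -9. 39.] [0.454 0.173 0.147]
270 [15 15 16] [ 5. -0. -4.] [ 5. -7. -4.] [0.454 0.179 0.149]
280 [18 18 17] [-0. -0. -4.] [ 11.  -6. -31.] [0.454 0.184 0.149]
290 [15 16 16] [  7.  -0. -33.] [ 12.  -6. -42.] [0.454 0.177 0.177]
300 [16 16 16] [  4.  -0. -36.] [ 11.  -6. -51.] [0.454 0.18  0.18 ]
310 [54 51 44] [ -1.  -0. -36.] [ 10.  -6. -58.] [0.454 0.185 0.181]
320 [54 50 45] [ -4.  -0. -40.] [ 10.  -5. -65.] [0.454 0.188 0.184]
330 [43 41 38] [ -9.  -0. -40.] [ 10.  -5. -73.] [0.454 0.193 0.184]
340 [77 73 69] [  32.   -1. -115.] [  32.   -4. -114.] [0.454 0.151 0.259]
350 [93 89 86] [  31.   -1. -116.] [  31.   -3. -117.] [0.454 0.153 0.26 ]
360 [90 86 83] [  28.   -1. -116.] [  29.   -3. -117.] [0.454 0.156 0.261]
370 [18 17 16] [-57.  -0.  -4.] [ -2.  -5. -78.] [0.454 0.241 0.149]
380 [20 19 20] [-65.  -0.  -3.] [ -6.  -5. -79.] [0.454 0.249 0.147]
390 [223 212 185] [-105.   -0.   38.] [-108.  -10.   42.] [0.453 0.289 0.106]
400 [89 83 72] [-113.   -0.   38.] [-117.  -10.   42.] [0.453 0.297 0.106]
410 [78 58 20] [  24.   -1. -127.] [  24.   -3. -128.] [0.454 0.16  0.272]
250 235 253 0.439 0.468 0.222
252 236 253 0.437 0.466 0.22
254 236 252 0.438 0.465 0.215
256 237 252 0.439 0.465 0.21
258 238 252 0.441 0.463 0.205
260 238 252 0.443 0.463 0.2
262 239 252 0.443 0.462 0.195
264 239 252 0.443 0.462 0.19
266 240 252 0.444 0.461 0.185
268 240 251 0.444 0.461 0.181
270 240 249 0.444 0.462 0.177
272 247 248 0.445 0.446 0.175
276 246 250 0.452 0.46 0.148
278 242 253 0.443 0.464 0.149
280 241 253 0.442 0.465 0.148
282 242 253 0.441 0.46 0.147
284 242 252 0.441 0.46 0.145
286 245 251 0.445 0.452 0.139
288 246 251 0.446 0.454 0.128
```

The side and wrist views agree: the shut fingertips are really about 30 mm above the reported TCP, and there is a visible gap above the cap. I'll go down by feel.

Call:
{"method": "drive_tool", "body": {
  "rows": [
    {"tx":0,"ty":0,"tz":0.4,"ax":0,"ay":0,"az":0,"claw":0},
    {"tx":0,"ty":0,"tz":0.4,"ax":0,"ay":0,"az":0,"claw":0},
    {"tx":0,"ty":0,"tz":0,"ax":0,"ay":0,"az":0,"claw":0}
  ]
}}

```text
time_s: 3.53
tcp_pos: [0.4525, 0.1835, 0.1355]
ee_rot: [[-0.0, -1.0, -0.002], [-1.0, 0.0, -0.001], [0.001, 0.002, -1.0]]
wrist_force: [0.1, -0.5, 0.4]
gripper_width: 0.006
gripper_force: 0.0
```

Call:
{"method": "drive_tool", "body": {
  "rows": [
    {"tx":0,"ty":0,"tz":0.4,"ax":0,"ay":0,"az":0,"claw":0},
    {"tx":0,"ty":0,"tz":0.4,"ax":0,"ay":0,"az":0,"claw":0},
    {"tx":0,"ty":0,"tz":0,"ax":0,"ay":0,"az":0,"claw":0}
  ]
}}

```text
time_s: 3.78
tcp_pos: [0.4526, 0.1836, 0.1275]
ee_rot: [[-0.0, -1.0, -0.002], [-1.0, 0.0, -0.001], [0.001, 0.002, -1.0]]
wrist_force: [-0.5, -0.4, 0.1]
gripper_width: 0.005
gripper_force: 0.0
```

Call:
{"method": "drive_tool", "body": {
  "rows": [
    {"tx":0,"ty":0,"tz":0.2,"ax":0,"ay":0,"az":0,"claw":0},
    {"tx":0,"ty":0,"tz":0.2,"ax":0,"ay":0,"az":0,"claw":0},
    {"tx":0,"ty":0,"tz":0,"ax":0,"ay":0,"az":0,"claw":0}
  ]
}}

```text
time_s: 4.03
tcp_pos: [0.453, 0.1838, 0.1242]
ee_rot: [[-0.0, -1.0, -0.001], [-1.0, 0.0, -0.0], [0.0, 0.001, -1.0]]
wrist_force: [0.4, 0.7, 0.2]
gripper_width: 0.005
gripper_force: 0.0
```

Call:
{"method": "drive_tool", "body": {
  "rows": [
    {"tx":0,"ty":0,"tz":0.2,"ax":0,"ay":0,"az":0,"claw":0},
    {"tx":0,"ty":0,"tz":0.2,"ax":0,"ay":0,"az":0,"claw":0}
  ]
}}

```text
time_s: 4.2
tcp_pos: [0.4533, 0.1841, 0.1206]
ee_rot: [[0.0, -1.0, 0.0], [-1.0, -0.0, 0.0], [-0.0, -0.0, -1.0]]
wrist_force: [0.0, 0.4, -1.0]
gripper_width: 0.004
gripper_force: 0.0
```

Call:
{"method": "drive_tool", "body": {
  "rows": [
    {"tx":0,"ty":0,"tz":0.1,"ax":0,"ay":0,"az":0,"claw":0},
    {"tx":0,"ty":0,"tz":0.1,"ax":0,"ay":0,"az":0,"claw":0}
  ]
}}

```text
time_s: 4.37
tcp_pos: [0.4534, 0.184, 0.1189]
ee_rot: [[0.0, -1.0, 0.0], [-1.0, -0.0, -0.0], [0.0, -0.0, -1.0]]
wrist_force: [-1.9, -0.7, 3.9]
gripper_width: 0.004
gripper_force: 2.0
```

Call:
{"method": "drive_tool", "body": {
  "rows": [
    {"tx":0,"ty":0,"tz":0.1,"ax":0,"ay":0,"az":0,"claw":0},
    {"tx":0,"ty":0,"tz":0.1,"ax":0,"ay":0,"az":0,"claw":0}
  ]
}}

```text
time_s: 4.53
tcp_pos: [0.4534, 0.184, 0.117]
ee_rot: [[0.0, -1.0, 0.001], [-1.0, -0.0, 0.0], [-0.0, -0.001, -1.0]]
wrist_force: [-1.2, -0.8, 3.9]
gripper_width: 0.007
gripper_force: 2.0
```

Call:
{"method": "drive_tool", "body": {
  "rows": [
    {"tx":0,"ty":0,"tz":0.1,"ax":0,"ay":0,"az":0,"claw":0},
    {"tx":0,"ty":0,"tz":0.1,"ax":0,"ay":0,"az":0,"claw":0}
  ]
}}

```text
time_s: 4.7
tcp_pos: [0.4533, 0.184, 0.1147]
ee_rot: [[0.0, -1.0, 0.0], [-1.0, -0.0, 0.0], [-0.0, -0.0, -1.0]]
wrist_force: [-1.2, -0.3, 4.6]
gripper_width: 0.003
gripper_force: 2.0
```

Call:
{"method": "drive_tool", "body": {
  "rows": [
    {"tx":0,"ty":0,"tz":0.1,"ax":0,"ay":0,"az":0,"claw":0},
    {"tx":0,"ty":0,"tz":0.1,"ax":0,"ay":0,"az":0,"claw":0},
    {"tx":0,"ty":0,"tz":0.1,"ax":0,"ay":0,"az":0,"claw":0}
  ]
}}

```text
time_s: 4.95
tcp_pos: [0.4533, 0.184, 0.1115]
ee_rot: [[0.0, -1.0, 0.0], [-1.0, -0.0, 0.0], [-0.0, -0.0, -1.0]]
wrist_force: [-0.3, -0.4, 4.7]
gripper_width: 0.004
gripper_force: 2.0
```

Call:
{"method": "drive_tool", "body": {
  "rows": [
    {"tx":0,"ty":0,"tz":0.1,"ax":0,"ay":0,"az":0,"claw":0},
    {"tx":0,"ty":0,"tz":0.1,"ax":0,"ay":0,"az":0,"claw":0},
    {"tx":0,"ty":0,"tz":0.1,"ax":0,"ay":0,"az":0,"claw":0}
  ]
}}

```text
time_s: 5.2
tcp_pos: [0.4533, 0.184, 0.1085]
ee_rot: [[0.0, -1.0, 0.0], [-1.0, -0.0, 0.0], [-0.0, -0.0, -1.0]]
wrist_force: [-1.7, -0.4, 3.6]
gripper_width: 0.01
gripper_force: 2.0
```

Call:
{"method": "drive_tool", "body": {
  "rows": [
    {"tx":0,"ty":0,"tz":0.2,"ax":0,"ay":0,"az":0,"claw":0},
    {"tx":0,"ty":0,"tz":0.2,"ax":0,"ay":0,"az":0,"claw":0},
    {"tx":0,"ty":0,"tz":0.2,"ax":0,"ay":0,"az":0,"claw":0},
    {"tx":0,"ty":0,"tz":0.2,"ax":0,"ay":0,"az":0,"claw":0},
    {"tx":0,"ty":0,"tz":0.2,"ax":0,"ay":0,"az":0,"claw":0},
    {"tx":0,"ty":0,"tz":0.2,"ax":0,"ay":0,"az":0,"claw":0},
    {"tx":0,"ty":0,"tz":0.2,"ax":0,"ay":0,"az":0,"claw":0},
    {"tx":0,"ty":0,"tz":0.2,"ax":0,"ay":0,"az":0,"claw":0},
    {"tx":0,"ty":0,"tz":0.2,"ax":0,"ay":0,"az":0,"claw":0},
    {"tx":0,"ty":0,"tz":0.1,"ax":0,"ay":0,"az":0,"claw":0}
  ]
}}

```text
time_s: 6.03
tcp_pos: [0.4533, 0.184, 0.0893]
ee_rot: [[0.0, -1.0, 0.0], [-1.0, -0.0, -0.0], [0.0, -0.0, -1.0]]
wrist_force: [-0.1, -0.3, 4.1]
gripper_width: 0.009
gripper_force: 2.0
```

Call:
{"method": "drive_tool", "body": {
  "rows": [
    {"tx":0,"ty":0,"tz":0.1,"ax":0,"ay":0,"az":0,"claw":0},
    {"tx":0,"ty":0,"tz":0.1,"ax":0,"ay":0,"az":0,"claw":0}
  ]
}}

```text
time_s: 6.2
tcp_pos: [0.4532, 0.184, 0.0875]
ee_rot: [[0.0, -1.0, 0.0], [-1.0, -0.0, 0.0], [-0.0, -0.0, -1.0]]
wrist_force: [-0.8, -0.3, 4.7]
gripper_width: 0.005
gripper_force: 2.0
```

Call:
{"method": "drive_tool", "body": {
  "rows": [
    {"tx":0,"ty":0,"tz":0.1,"ax":0,"ay":0,"az":0,"claw":0},
    {"tx":0,"ty":0,"tz":0,"ax":0,"ay":0,"az":0,"claw":0}
  ]
}}

```text
time_s: 6.37
tcp_pos: [0.4533, 0.184, 0.0868]
ee_rot: [[0.0, -1.0, 0.0], [-1.0, -0.0, -0.0], [0.0, -0.0, -1.0]]
wrist_force: [-1.7, -0.7, 6.3]
gripper_width: 0.008
gripper_force: 3.2
```

Call:
{"method": "drive_tool", "body": {
  "rows": [
    {"tx":0,"ty":0,"tz":0.1,"ax":0,"ay":0,"az":0,"claw":0},
    {"tx":0,"ty":0,"tz":0,"ax":0,"ay":0,"az":0,"claw":0}
  ]
}}

```text
time_s: 6.53
tcp_pos: [0.4534, 0.184, 0.0862]
ee_rot: [[0.0, -1.0, 0.0], [-1.0, -0.0, -0.0], [0.0, -0.0, -1.0]]
wrist_force: [-1.9, -0.5, 8.9]
gripper_width: 0.004
gripper_force: 4.4
```

Call:
{"method": "drive_tool", "body": {
  "rows": [
    {"tx":0,"ty":0,"tz":-2,"ax":0,"ay":0,"az":0,"claw":0},
    {"tx":0,"ty":0,"tz":-2,"ax":0,"ay":0,"az":0,"claw":0},
    {"tx":0,"ty":0,"tz":-0.5,"ax":0,"ay":0,"az":0,"claw":0},
    {"tx":-1.9,"ty":0,"tz":0,"ax":0,"ay":0,"az":0,"claw":0},
    {"tx":-1.8,"ty":0,"tz":0,"ax":0,"ay":0,"az":0,"claw":0},
    {"tx":-1.8,"ty":0,"tz":0,"ax":0,"ay":0,"az":0,"claw":0},
    {"tx":0,"ty":0,"tz":0.5,"ax":0,"ay":0,"az":0,"claw":0},
    {"tx":0,"ty":0,"tz":0.2,"ax":0,"ay":0,"az":0,"claw":0},
    {"tx":0,"ty":0,"tz":0,"ax":0,"ay":0,"az":0,"claw":0}
  ]
}}

```text
time_s: 7.28
tcp_pos: [0.452, 0.2378, 0.1218]
ee_rot: [[-0.0, -1.0, -0.003], [-1.0, 0.0, -0.002], [0.002, 0.003, -1.0]]
wrist_force: [-0.6, 0.3, 0.2]
gripper_width: 0.004
gripper_force: 0.0
```

```bash
python3 -c "
from h import *
st();im,d=capture('side');w=world('side',d);m=(w[...,2]>.105)&(w[...,2]<.13)&(abs(w[...,0]-.453)<.02)&(abs(w[...,1]-.184)<.02)&(im.sum(2)<120)
print(np.percentile(w[m],[5,50,95],0))"
```

```text
7.28 [0.452  0.2378 0.1218] yaw 179.97 tilt [-0.0031 -0.0022] [-0.59  0.32  0.2 ] 0.0044171032719881 0.0
[[0.43997716 0.18620864 0.1137517 ]
 [0.44413483 0.19549653 0.11457395]
 [0.45305443 0.19781098 0.11584031]]
```

Call:
{"method": "drive_tool", "body": {
  "rows": [
    {"tx":0,"ty":0,"tz":0.2,"ax":0,"ay":0,"az":0,"claw":0},
    {"tx":0,"ty":0,"tz":0.1,"ax":0,"ay":0,"az":0,"claw":0},
    {"tx":0,"ty":0,"tz":0.1,"ax":0,"ay":0,"az":0,"claw":0}
  ]
}}

```text
time_s: 7.58
tcp_pos: [0.4532, 0.2385, 0.1195]
ee_rot: [[-0.001, -1.0, -0.0], [-1.0, 0.001, 0.0], [-0.0, 0.0, -1.0]]
wrist_force: [-2.0, 0.3, -0.2]
gripper_width: 0.008
gripper_force: 0.0
```

Call:
{"method": "drive_tool", "body": {
  "rows": [
    {"tx":0,"ty":0,"tz":0.1,"ax":0,"ay":0,"az":0,"claw":0},
    {"tx":0,"ty":0,"tz":0.1,"ax":0,"ay":0,"az":0,"claw":0}
  ]
}}

```text
time_s: 7.75
tcp_pos: [0.4534, 0.2386, 0.118]
ee_rot: [[-0.0, -1.0, 0.0], [-1.0, 0.0, -0.0], [0.0, -0.0, -1.0]]
wrist_force: [-0.7, -1.4, 3.6]
gripper_width: 0.003
gripper_force: 1.8
```

Call:
{"method": "drive_tool", "body": {
  "rows": [
    {"tx":0,"ty":0,"tz":0.1,"ax":0,"ay":0,"az":0,"claw":0},
    {"tx":0,"ty":0,"tz":0.1,"ax":0,"ay":0,"az":0,"claw":0}
  ]
}}

```text
time_s: 7.92
tcp_pos: [0.4533, 0.2386, 0.116]
ee_rot: [[0.0, -1.0, 0.0], [-1.0, -0.0, -0.0], [0.0, -0.0, -1.0]]
wrist_force: [-0.9, -3.0, 5.0]
gripper_width: 0.007
gripper_force: 2.4
```

Call:
{"method": "drive_tool", "body": {
  "rows": [
    {"tx":0,"ty":0,"tz":0.1,"ax":0,"ay":0,"az":0,"claw":0},
    {"tx":0,"ty":0,"tz":0.1,"ax":0,"ay":0,"az":0,"claw":0}
  ]
}}

```text
time_s: 8.08
tcp_pos: [0.4533, 0.2387, 0.114]
ee_rot: [[0.0, -1.0, 0.0], [-1.0, -0.0, -0.0], [0.0, -0.0, -1.0]]
wrist_force: [-1.1, -2.6, 6.0]
gripper_width: 0.007
gripper_force: 3.0
```

Call:
{"method": "drive_tool", "body": {
  "rows": [
    {"tx":0,"ty":0,"tz":0.1,"ax":0,"ay":0,"az":0,"claw":0},
    {"tx":0,"ty":0,"tz":0.1,"ax":0,"ay":0,"az":0,"claw":0}
  ]
}}

```text
time_s: 8.25
tcp_pos: [0.4534, 0.2387, 0.1121]
ee_rot: [[0.0, -1.0, 0.0], [-1.0, -0.0, -0.001], [0.001, -0.0, -1.0]]
wrist_force: [-1.2, -2.6, 7.3]
gripper_width: 0.006
gripper_force: 3.5
```

Call:
{"method": "drive_tool", "body": {
  "rows": [
    {"tx":0,"ty":0,"tz":0.1,"ax":0,"ay":0,"az":0,"claw":0},
    {"tx":0,"ty":0,"tz":0.1,"ax":0,"ay":0,"az":0,"claw":0},
    {"tx":0,"ty":0,"tz":0,"ax":0,"ay":0,"az":0,"claw":0}
  ]
}}

```text
time_s: 8.5
tcp_pos: [0.4534, 0.2386, 0.1103]
ee_rot: [[0.0, -1.0, 0.0], [-1.0, -0.0, -0.001], [0.001, -0.0, -1.0]]
wrist_force: [-2.0, -3.0, 8.2]
gripper_width: 0.009
gripper_force: 3.9
```

Call:
{"method": "drive_tool", "body": {
  "rows": [
    {"tx":0,"ty":0,"tz":-1,"ax":0,"ay":0,"az":0,"claw":0},
    {"tx":0,"ty":0,"tz":-1,"ax":0,"ay":0,"az":0,"claw":0},
    {"tx":-1.9,"ty":0,"tz":0,"ax":0,"ay":0,"az":0,"claw":0},
    {"tx":-1.9,"ty":0,"tz":0,"ax":0,"ay":0,"az":0,"claw":0},
    {"tx":-1.8,"ty":0,"tz":0,"ax":0,"ay":0,"az":0,"claw":0},
    {"tx":0,"ty":0,"tz":0.5,"ax":0,"ay":0,"az":0,"claw":0},
    {"tx":0,"ty":0,"tz":0.3,"ax":0,"ay":0,"az":0,"claw":0},
    {"tx":0,"ty":0,"tz":0.2,"ax":0,"ay":0,"az":0,"claw":0},
    {"tx":0,"ty":0,"tz":0.1,"ax":0,"ay":0,"az":0,"claw":0},
    {"tx":0,"ty":0,"tz":0.1,"ax":0,"ay":0,"az":0,"claw":0}
  ]
}}

```text
time_s: 9.33
tcp_pos: [0.4537, 0.2954, 0.1182]
ee_rot: [[-0.0, -1.0, 0.001], [-1.0, 0.0, 0.002], [-0.002, -0.001, -1.0]]
wrist_force: [-1.2, 2.6, 5.1]
gripper_width: 0.009
gripper_force: 2.0
```

Call:
{"method": "drive_tool", "body": {
  "rows": [
    {"tx":0,"ty":0,"tz":0.1,"ax":0,"ay":0,"az":0,"claw":0},
    {"tx":0,"ty":0,"tz":0.1,"ax":0,"ay":0,"az":0,"claw":0},
    {"tx":0,"ty":0,"tz":0.1,"ax":0,"ay":0,"az":0,"claw":0},
    {"tx":0,"ty":0,"tz":0.1,"ax":0,"ay":0,"az":0,"claw":0}
  ]
}}

```text
time_s: 9.67
tcp_pos: [0.4534, 0.2951, 0.1138]
ee_rot: [[-0.0, -1.0, 0.001], [-1.0, 0.0, 0.001], [-0.001, -0.001, -1.0]]
wrist_force: [-0.5, 2.6, 4.6]
gripper_width: 0.004
gripper_force: 2.0
```

Call:
{"method": "drive_tool", "body": {
  "rows": [
    {"tx":0,"ty":0,"tz":0.2,"ax":0,"ay":0,"az":0,"claw":0},
    {"tx":0,"ty":0,"tz":0.2,"ax":0,"ay":0,"az":0,"claw":0},
    {"tx":0,"ty":0,"tz":0.2,"ax":0,"ay":0,"az":0,"claw":0},
    {"tx":0,"ty":0,"tz":0.2,"ax":0,"ay":0,"az":0,"claw":0},
    {"tx":0,"ty":0,"tz":0.2,"ax":0,"ay":0,"az":0,"claw":0}
  ]
}}

```text
time_s: 10.08
tcp_pos: [0.4534, 0.2951, 0.1033]
ee_rot: [[0.0, -1.0, 0.0], [-1.0, -0.0, 0.0], [-0.0, -0.0, -1.0]]
wrist_force: [-0.4, 1.8, 4.8]
gripper_width: 0.007
gripper_force: 2.0
```

Call:
{"method": "drive_tool", "body": {
  "rows": [
    {"tx":0,"ty":0,"tz":0.2,"ax":0,"ay":0,"az":0,"claw":0},
    {"tx":0,"ty":0,"tz":0.2,"ax":0,"ay":0,"az":0,"claw":0},
    {"tx":0,"ty":0,"tz":0.2,"ax":0,"ay":0,"az":0,"claw":0},
    {"tx":0,"ty":0,"tz":0.2,"ax":0,"ay":0,"az":0,"claw":0},
    {"tx":0,"ty":0,"tz":0.2,"ax":0,"ay":0,"az":0,"claw":0},
    {"tx":0,"ty":0,"tz":0.2,"ax":0,"ay":0,"az":0,"claw":0},
    {"tx":0,"ty":0,"tz":0.2,"ax":0,"ay":0,"az":0,"claw":0},
    {"tx":0,"ty":0,"tz":0.1,"ax":0,"ay":0,"az":0,"claw":0},
    {"tx":0,"ty":0,"tz":0.1,"ax":0,"ay":0,"az":0,"claw":0}
  ]
}}

```text
time_s: 10.83
tcp_pos: [0.4533, 0.295, 0.0875]
ee_rot: [[0.0, -1.0, 0.0], [-1.0, -0.0, 0.0], [-0.0, -0.0, -1.0]]
wrist_force: [2.3, 2.5, 4.2]
gripper_width: 0.002
gripper_force: 2.0
```

Call:
{"method": "drive_tool", "body": {
  "rows": [
    {"tx":0,"ty":0,"tz":0.1,"ax":0,"ay":0,"az":0,"claw":0},
    {"tx":0,"ty":0,"tz":0,"ax":0,"ay":0,"az":0,"claw":0}
  ]
}}

```text
time_s: 11.0
tcp_pos: [0.4534, 0.295, 0.0869]
ee_rot: [[0.0, -1.0, 0.0], [-1.0, -0.0, 0.0], [-0.0, -0.0, -1.0]]
wrist_force: [-0.1, 1.4, 6.3]
gripper_width: 0.009
gripper_force: 3.1
```

Call:
{"method": "drive_tool", "body": {
  "rows": [
    {"tx":0,"ty":0,"tz":0.1,"ax":0,"ay":0,"az":0,"claw":0},
    {"tx":0,"ty":0,"tz":0,"ax":0,"ay":0,"az":0,"claw":0}
  ]
}}

```text
time_s: 11.17
tcp_pos: [0.4534, 0.2951, 0.0863]
ee_rot: [[0.0, -1.0, 0.001], [-1.0, -0.0, 0.0], [-0.0, -0.001, -1.0]]
wrist_force: [-0.4, 1.9, 8.3]
gripper_width: 0.002
gripper_force: 4.2
```

Call:
{"method": "drive_tool", "body": {
  "rows": [
    {"tx":0,"ty":0,"tz":-3,"ax":0,"ay":0,"az":0,"claw":0},
    {"tx":0,"ty":0,"tz":-3.5,"ax":0,"ay":0,"az":0,"claw":0},
    {"tx":0,"ty":0,"tz":-3,"ax":0,"ay":0,"az":0,"claw":6},
    {"tx":1.9,"ty":0,"tz":0,"ax":0,"ay":0,"az":0,"claw":6},
    {"tx":1.9,"ty":0,"tz":0,"ax":0,"ay":0,"az":0,"claw":6},
    {"tx":1.7,"ty":0,"tz":0,"ax":0,"ay":0,"az":0,"claw":6},
    {"tx":0,"ty":0,"tz":0,"ax":0,"ay":0,"az":0,"claw":6},
    {"tx":0,"ty":0,"tz":0,"ax":0,"ay":0,"az":0,"claw":6},
    {"tx":0,"ty":0,"tz":0,"ax":0,"ay":0,"az":0,"claw":6}
  ]
}}

```text
time_s: 11.92
tcp_pos: [0.4529, 0.2393, 0.1797]
ee_rot: [[-0.001, -1.0, -0.002], [-1.0, 0.001, -0.001], [0.001, 0.002, -1.0]]
wrist_force: [-0.1, 1.6, -0.3]
gripper_width: 0.447
gripper_force: 0.0
```

```bash
python3 -c "
from h import *
st();s=sense();im,d=capture('wrist');w=world('wrist',d,s);cv2.imwrite('pics/w3.png',im[...,::-1])
for y in(.184,.24,.295):
    m=(w[...,2]>.108)&(w[...,2]<.17)&(abs(w[...,0]-.453)<.02)&(abs(w[...,1]-y)<.018)&(im.sum(2)<130)
    q=w[m]
    if len(q)>20: print(y,len(q),np.percentile(q,[2,50,98],0).round(4).tolist())
t=(w-s['tcp_pos'])@s['ee_rot']
m=(t[...,2]>-70)&(t[...,2]*1000<-15)&(t[...,2]>-.07)&(abs(t[...,1])<.07)&(t[...,0]<.012)
for sg in(1,-1):
    q=t[m&(sg*t[...,1]>.005)]*1000
    if len(q)>10: print('finger',sg,len(q),np.percentile(q,[1,50,99],0).round(1).tolist())
im,d=capture('side');w=world('side',d);t=(w-s['tcp_pos'])@s['ee_rot']
m=(t[...,2]>-.07)&(t[...,2]<-.005)&(abs(t[...,1])<.07)&(abs(t[...,0])<.015)
for sg in(1,-1):
    q=t[m&(sg*t[...,1]>.005)]*1000
    if len(q)>10: print('side finger',sg,len(q),np.percentile(q,[1,50,99],0).round(1).tolist())
"
```

```text
11.92 [0.4529 0.2393 0.1797] yaw 179.96 tilt [-0.0015 -0.0014] [-0.13  1.6  -0.32] 0.4468524604964975 0.0
0.184 972 [[0.4425, 0.175, 0.1156], [0.4525, 0.1852, 0.1171], [0.4631, 0.1954, 0.1186]]
0.24 1102 [[0.4422, 0.2301, 0.1388], [0.4532, 0.2407, 0.1411], [0.4642, 0.2523, 0.1425]]
0.295 812 [[0.4412, 0.2846, 0.1134], [0.4524, 0.2946, 0.117], [0.4636, 0.3063, 0.1184]]
finger 1 1518 [[-7.6, 18.8, -69.8], [9.9, 22.6, -52.9], [11.8, 30.6, -29.7]]
finger -1 1516 [[-7.7, -31.9, -69.7], [9.9, -24.0, -53.0], [11.8, -20.1, -29.8]]
side finger 1 176 [[-12.2, 21.7, -69.8], [-8.7, 30.0, -48.3], [11.1, 34.7, -29.7]]
side finger -1 204 [[-12.6, -32.8, -69.4], [-7.8, -22.9, -50.5], [9.4, -20.8, -30.7]]
```

View pics/w3.png

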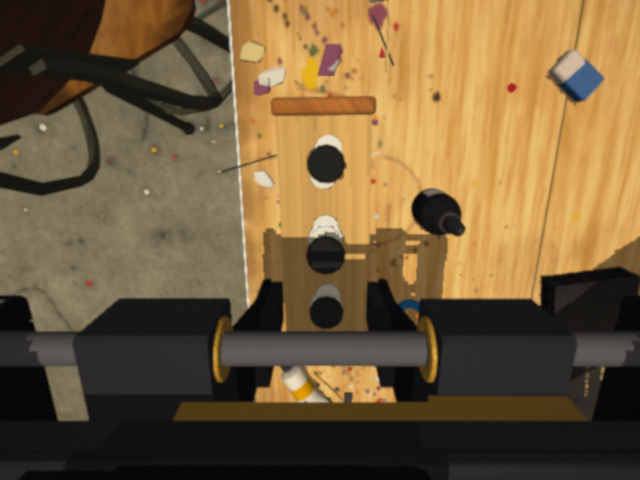

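The neighbours are home (cap tops at 0.117), and the plugged cap's top is at about 0.141, at (0.453, 0.240). I'll lower until the real tips are near z 0.120, then grip the rim.

Call:
{"method": "drive_tool", "body": {
  "rows": [
    {"tx":-0.1,"ty":0,"tz":1.5,"ax":0,"ay":0,"az":0,"claw":5.5},
    {"tx":0,"ty":0,"tz":1.5,"ax":0,"ay":0,"az":0,"claw":5.5},
    {"tx":0,"ty":0,"tz":1.5,"ax":0,"ay":0,"az":0,"claw":5.5},
    {"tx":0,"ty":0,"tz":1.5,"ax":0,"ay":0,"az":0,"claw":5.5},
    {"tx":0,"ty":0,"tz":1.5,"ax":0,"ay":0,"az":0,"claw":5.5},
    {"tx":0,"ty":0,"tz":1,"ax":0,"ay":0,"az":0,"claw":5.5},
    {"tx":0,"ty":0,"tz":0.4,"ax":0,"ay":0,"az":0,"claw":5.5},
    {"tx":0,"ty":0,"tz":0,"ax":0,"ay":0,"az":0,"claw":5.5}
  ]
}}

```text
time_s: 12.68
tcp_pos: [0.4528, 0.2408, 0.0905]
ee_rot: [[0.0, -1.0, -0.002], [-1.0, -0.0, -0.002], [0.002, 0.002, -1.0]]
wrist_force: [0.2, -0.2, -0.2]
gripper_width: 0.631
gripper_force: 0.0
```

Call:
{"method": "drive_tool", "body": {
  "rows": [
    {"tx":0,"ty":0,"tz":0,"ax":0,"ay":0,"az":0,"claw":2.3},
    {"tx":0,"ty":0,"tz":0,"ax":0,"ay":0,"az":0,"claw":2.3},
    {"tx":0,"ty":0,"tz":0,"ax":0,"ay":0,"az":0,"claw":2.3},
    {"tx":0,"ty":0,"tz":0,"ax":0,"ay":0,"az":0,"claw":2.3},
    {"tx":0,"ty":0,"tz":0,"ax":0,"ay":0,"az":0,"claw":2.3},
    {"tx":0,"ty":0,"tz":0,"ax":0,"ay":0,"az":0,"claw":2.3},
    {"tx":0,"ty":0,"tz":0,"ax":0,"ay":0,"az":0,"claw":2.3},
    {"tx":0,"ty":0,"tz":0,"ax":0,"ay":0,"az":0,"claw":2.3}
  ]
}}

```text
time_s: 13.35
tcp_pos: [0.4532, 0.241, 0.0918]
ee_rot: [[0.0, -1.0, 0.0], [-1.0, -0.0, 0.0], [-0.0, -0.0, -1.0]]
wrist_force: [-0.5, 0.0, 1.0]
gripper_width: 0.288
gripper_force: 30.0
```

Call:
{"method": "drive_tool", "body": {
  "rows": [
    {"tx":0,"ty":0,"tz":-0.5,"ax":0,"ay":0,"az":0,"claw":2.3},
    {"tx":0,"ty":0,"tz":-1,"ax":0,"ay":0,"az":0,"claw":2.3},
    {"tx":0,"ty":0,"tz":-1.2,"ax":0,"ay":0,"az":0,"claw":2.3},
    {"tx":0,"ty":0,"tz":-1.2,"ax":0,"ay":0,"az":0,"claw":2.3},
    {"tx":0,"ty":0,"tz":-1.2,"ax":0,"ay":0,"az":0,"claw":2.3},
    {"tx":0,"ty":0,"tz":-1.2,"ax":0,"ay":0,"az":0,"claw":2.3},
    {"tx":0,"ty":0,"tz":-1.2,"ax":0,"ay":0,"az":0,"claw":2.3},
    {"tx":0,"ty":0,"tz":-1.2,"ax":0,"ay":0,"az":0,"claw":2.3},
    {"tx":0,"ty":0,"tz":-1.2,"ax":0,"ay":0,"az":0,"claw":2.3},
    {"tx":0,"ty":0,"tz":-1.2,"ax":0,"ay":0,"az":0,"claw":2.3}
  ]
}}

```text
time_s: 14.18
tcp_pos: [0.4532, 0.2409, 0.2041]
ee_rot: [[-0.0, -1.0, 0.001], [-1.0, 0.0, 0.001], [-0.001, -0.001, -1.0]]
wrist_force: [0.1, -0.0, -0.8]
gripper_width: 0.286
gripper_force: 30.0
```

```bash
python3 -c "
from h import *
st();im,d=capture('side');cv2.imwrite('pics/s3.png',cv2.resize(im[180:380,170:340,::-1],None,fx=3,fy=3))
im,d=capture('top');w=world('top',d);a=w[200:260,345:405];q=a[(a[...,2]>.07)&(a[...,2]<.1)]
q=q[q[:,2]>.078]
def circ(q):
    A=np.c_[2*q[:,:2],np.ones(len(q))];c=np.linalg.lstsq(A,(q[:,:2]**2).sum(1),rcond=None)[0];return c[:2],np.sqrt(c[2]+c[:2]@c[:2])
print(circ(q),len(q))
"
```

```text
14.18 [0.4532 0.2409 0.2041] yaw 180.0 tilt [0.0006 0.0006] [ 0.06 -0.02 -0.79] 0.28561361806113866 30.00005006790161
(array([ 0.44673551, -0.12538785]), np.float64(0.04204542484478131)) 242
```

View pics/s3.png

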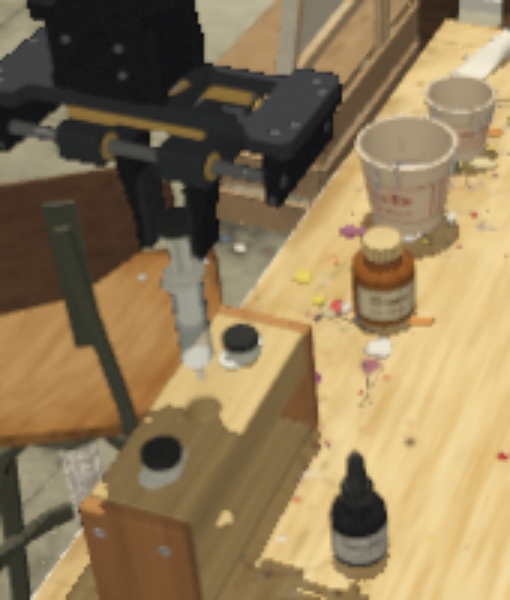

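Syringe held upright at (180,280) and clear of the stand; both free ones are home at (240,340) and (160,455). Moving to the cup at (0.4467, -0.1254).

Call:
{"method": "drive_tool", "body": {
  "rows": [
    {"tx":1,"ty":0,"tz":-1,"ax":0,"ay":0,"az":0,"claw":2.3},
    {"tx":3,"ty":0.1,"tz":0,"ax":0,"ay":0,"az":0,"claw":2.3},
    {"tx":4,"ty":0.1,"tz":0,"ax":0,"ay":0,"az":0,"claw":2.3},
    {"tx":4,"ty":0.1,"tz":0,"ax":0,"ay":0,"az":0,"claw":2.3},
    {"tx":4,"ty":0.1,"tz":0,"ax":0,"ay":0,"az":0,"claw":2.3},
    {"tx":4,"ty":0.1,"tz":0,"ax":0,"ay":0,"az":0,"claw":2.3},
    {"tx":4,"ty":0.1,"tz":0,"ax":0,"ay":0,"az":0,"claw":2.3},
    {"tx":4,"ty":0.05,"tz":0,"ax":0,"ay":0,"az":0,"claw":2.3},
    {"tx":4,"ty":0,"tz":0,"ax":0,"ay":0,"az":0,"claw":2.3},
    {"tx":3,"ty":0,"tz":0,"ax":0,"ay":0,"az":0,"claw":2.3}
  ]
}}

```text
time_s: 15.12
tcp_pos: [0.4452, -0.112, 0.2127]
ee_rot: [[-0.001, -1.0, -0.001], [-1.0, 0.001, -0.0], [0.0, 0.001, -1.0]]
wrist_force: [0.7, 0.2, -0.2]
gripper_width: 0.279
gripper_force: 30.0
```

Call:
{"method": "drive_tool", "body": {
  "rows": [
    {"tx":1.6,"ty":0,"tz":0,"ax":0,"ay":0,"az":0,"claw":2.3},
    {"tx":0,"ty":0,"tz":0,"ax":0,"ay":0,"az":0,"claw":2.3},
    {"tx":0,"ty":0,"tz":0,"ax":0,"ay":0,"az":0,"claw":2.3}
  ]
}}

```text
time_s: 15.37
tcp_pos: [0.4458, -0.126, 0.2123]
ee_rot: [[-0.003, -1.0, -0.001], [-1.0, 0.003, 0.0], [-0.0, 0.001, -1.0]]
wrist_force: [0.1, 0.1, -0.6]
gripper_width: 0.285
gripper_force: 30.0
```

```bash
python3 -c "
from h import *
st();s=sense();im,d=capture('side');w=world('side',d)
cv2.imwrite('pics/s4.png',cv2.resize(im[150:310,230:390,::-1],None,fx=3.5,fy=3.5))
m=(abs(w[...,0]-.447)<.03)&(abs(w[...,1]+.1254)<.03)&(w[...,2]>.1)&(w[...,2]<.25)
q=w[m];
for z in np.arange(.1,.24,.01):
    k=q[(q[:,2]>=z)&(q[:,2]<z+.01)]
    if len(k):print(z.round(2),len(k),k.mean(0).round(4))
im,d=capture('wrist');w=world('wrist',d,s)
m=(abs(w[...,0]-.447)<.06)&(abs(w[...,1]+.1254)<.06)&(w[...,2]>.077)&(w[...,2]<.09)
q=w[m];print(len(q),np.percentile(q,[1,99],0))
"
```

```text
15.37 [ 0.4458 -0.126   0.2123] yaw 179.85 tilt [-0.0013  0.0002] [ 0.11  0.06 -0.58] 0.2853784027838546 29.99984711408615
0.13 2 [ 0.4435 -0.1255  0.1352]
0.14 7 [ 0.4414 -0.1218  0.1444]
0.15 21 [ 0.4403 -0.1173  0.156 ]
0.16 31 [ 0.4408 -0.1175  0.1653]
0.17 32 [ 0.441  -0.1179  0.1754]
0.18 29 [ 0.4415 -0.1188  0.1843]
0.19 31 [ 0.4416 -0.1173  0.1947]
0.2 31 [ 0.4417 -0.1174  0.2052]
0.21 18 [ 0.441  -0.1172  0.214 ]
0.22 60 [ 0.4429 -0.119   0.2236]
0.23 22 [ 0.4439 -0.1241  0.2351]
1427 [[ 0.40304888 -0.16931693  0.07725702]
 [ 0.48978083 -0.08604716  0.08344299]]
```

View pics/s4.png

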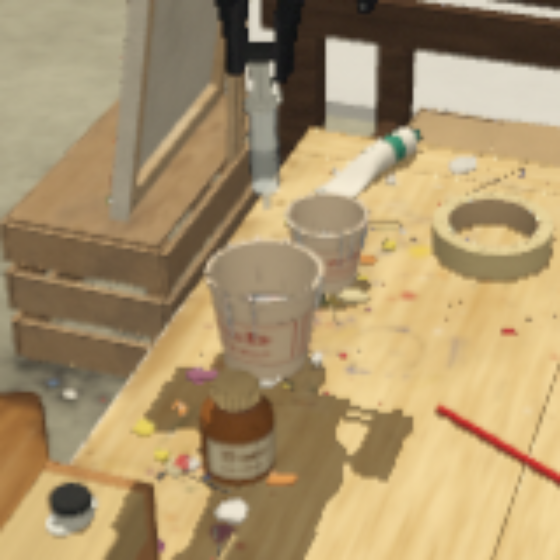

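The syringe hangs vertical with its nozzle at about (265,200), right over the large cup (rim centre near (265,265)). Lowering.

Call:
{"method": "drive_tool", "body": {
  "rows": [
    {"tx":0.1,"ty":0,"tz":1,"ax":0,"ay":0,"az":0,"claw":2.3},
    {"tx":0,"ty":0,"tz":1.5,"ax":0,"ay":0,"az":0,"claw":2.3},
    {"tx":0,"ty":0,"tz":1.5,"ax":0,"ay":0,"az":0,"claw":2.3},
    {"tx":0,"ty":0,"tz":1.5,"ax":0,"ay":0,"az":0,"claw":2.3},
    {"tx":0,"ty":0,"tz":1.5,"ax":0,"ay":0,"az":0,"claw":2.3},
    {"tx":0,"ty":0,"tz":1.5,"ax":0,"ay":0,"az":0,"claw":2.3},
    {"tx":0,"ty":0,"tz":1.5,"ax":0,"ay":0,"az":0,"claw":2.3},
    {"tx":0,"ty":0,"tz":1,"ax":0,"ay":0,"az":0,"claw":2.3},
    {"tx":0,"ty":0,"tz":0.8,"ax":0,"ay":0,"az":0,"claw":2.3},
    {"tx":0,"ty":0,"tz":0,"ax":0,"ay":0,"az":0,"claw":2.3}
  ]
}}

```text
time_s: 16.3
tcp_pos: [0.4456, -0.1251, 0.0931]
ee_rot: [[0.002, -1.0, -0.003], [-1.0, -0.002, 0.0], [-0.0, 0.003, -1.0]]
wrist_force: [-0.3, 0.1, -0.2]
gripper_width: 0.284
gripper_force: 30.0
```

Call:
{"method": "drive_tool", "body": {
  "rows": [
    {"tx":0,"ty":0,"tz":0.3,"ax":0,"ay":0,"az":0,"claw":2.3},
    {"tx":0,"ty":0,"tz":0.3,"ax":0,"ay":0,"az":0,"claw":2.3},
    {"tx":0,"ty":0,"tz":0.2,"ax":0,"ay":0,"az":0,"claw":2.3},
    {"tx":0,"ty":0,"tz":0.1,"ax":0,"ay":0,"az":0,"claw":2.3}
  ]
}}

```text
time_s: 16.63
tcp_pos: [0.4469, -0.126, 0.0857]
ee_rot: [[0.0, -1.0, 0.001], [-1.0, -0.0, 0.0], [-0.0, -0.001, -1.0]]
wrist_force: [1.3, 0.1, -2.1]
gripper_width: 0.287
gripper_force: 30.0
```

Call:
{"method": "drive_tool", "body": {
  "rows": [
    {"tx":0,"ty":0,"tz":0.1,"ax":0,"ay":0,"az":0,"claw":2.3},
    {"tx":0,"ty":0,"tz":0.1,"ax":0,"ay":0,"az":0,"claw":2.3}
  ]
}}

```text
time_s: 16.8
tcp_pos: [0.4469, -0.1261, 0.0837]
ee_rot: [[-0.0, -1.0, 0.001], [-1.0, 0.0, 0.0], [-0.0, -0.001, -1.0]]
wrist_force: [0.5, 0.5, -0.4]
gripper_width: 0.286
gripper_force: 30.0
```

Call:
{"method": "drive_tool", "body": {
  "rows": [
    {"tx":0,"ty":0,"tz":0.1,"ax":0,"ay":0,"az":0,"claw":2.3},
    {"tx":0,"ty":0,"tz":0,"ax":0,"ay":0,"az":0,"claw":2.3}
  ]
}}

```text
time_s: 16.97
tcp_pos: [0.4466, -0.1261, 0.0824]
ee_rot: [[-0.0, -1.0, -0.0], [-1.0, 0.0, 0.0], [-0.0, 0.0, -1.0]]
wrist_force: [-0.5, 0.7, -0.4]
gripper_width: 0.286
gripper_force: 30.0
```

Call:
{"method": "drive_tool", "body": {
  "rows": [
    {"tx":0,"ty":0,"tz":0.1,"ax":0,"ay":0,"az":0,"claw":2.3},
    {"tx":0,"ty":0,"tz":0.1,"ax":0,"ay":0,"az":0,"claw":2.3},
    {"tx":0,"ty":0,"tz":0,"ax":0,"ay":0,"az":0,"claw":2.3}
  ]
}}

```text
time_s: 17.22
tcp_pos: [0.4468, -0.1261, 0.0805]
ee_rot: [[0.0, -1.0, 0.0], [-1.0, -0.0, -0.0], [0.0, -0.0, -1.0]]
wrist_force: [-0.6, -1.0, 0.7]
gripper_width: 0.284
gripper_force: 30.0
```

Call:
{"method": "drive_tool", "body": {
  "rows": [
    {"tx":0,"ty":0,"tz":0.1,"ax":0,"ay":0,"az":0,"claw":2.3},
    {"tx":0,"ty":0,"tz":0,"ax":0,"ay":0,"az":0,"claw":2.3}
  ]
}}

```text
time_s: 17.38
tcp_pos: [0.4471, -0.1261, 0.0799]
ee_rot: [[0.0, -1.0, 0.001], [-1.0, -0.0, -0.0], [0.0, -0.001, -1.0]]
wrist_force: [0.0, -0.8, 3.7]
gripper_width: 0.284
gripper_force: 30.0
```

Call:
{"method": "drive_tool", "body": {
  "rows": [
    {"tx":0,"ty":0,"tz":0.1,"ax":0,"ay":0,"az":0,"claw":2.3},
    {"tx":0,"ty":0,"tz":0,"ax":0,"ay":0,"az":0,"claw":2.3}
  ]
}}

```text
time_s: 17.55
tcp_pos: [0.4473, -0.1262, 0.0791]
ee_rot: [[0.0, -1.0, 0.001], [-1.0, -0.0, -0.0], [0.0, -0.001, -1.0]]
wrist_force: [-1.4, 0.6, 5.0]
gripper_width: 0.285
gripper_force: 30.0
```

Call:
{"method": "drive_tool", "body": {
  "rows": [
    {"tx":0,"ty":0,"tz":-0.1,"ax":0,"ay":0,"az":0,"claw":2.3},
    {"tx":0,"ty":0,"tz":0,"ax":0,"ay":0,"az":0,"claw":8.7},
    {"tx":0,"ty":0,"tz":0,"ax":0,"ay":0,"az":0,"claw":8.7},
    {"tx":0,"ty":0,"tz":0,"ax":0,"ay":0,"az":0,"claw":8.7},
    {"tx":0,"ty":0,"tz":0,"ax":0,"ay":0,"az":0,"claw":8.7},
    {"tx":0,"ty":0,"tz":0,"ax":0,"ay":0,"az":0,"claw":8.7},
    {"tx":0,"ty":0,"tz":0,"ax":0,"ay":0,"az":0,"claw":8.7},
    {"tx":0,"ty":0,"tz":0,"ax":0,"ay":0,"az":0,"claw":8.7},
    {"tx":0,"ty":0,"tz":0,"ax":0,"ay":0,"az":0,"claw":8.7},
    {"tx":0,"ty":0,"tz":0,"ax":0,"ay":0,"az":0,"claw":8.7}
  ]
}}

```text
time_s: 18.38
tcp_pos: [0.4467, -0.126, 0.0795]
ee_rot: [[0.0, -1.0, -0.0], [-1.0, -0.0, 0.0], [-0.0, 0.0, -1.0]]
wrist_force: [-0.0, -0.5, -0.0]
gripper_width: 0.878
gripper_force: 0.0
```

```bash
python3 -c "
from h import *
st();im,d=capture('side');cv2.imwrite('pics/s5.png',cv2.resize(im[150:310,230:390,::-1],None,fx=3.5,fy=3.5))"
```

```text
18.38 [ 0.4467 -0.126   0.0795] yaw -180.0 tilt [-0.0001  0.    ] [-0.02 -0.48 -0.01] 0.8781585195318583 0.0
```

View pics/s5.png

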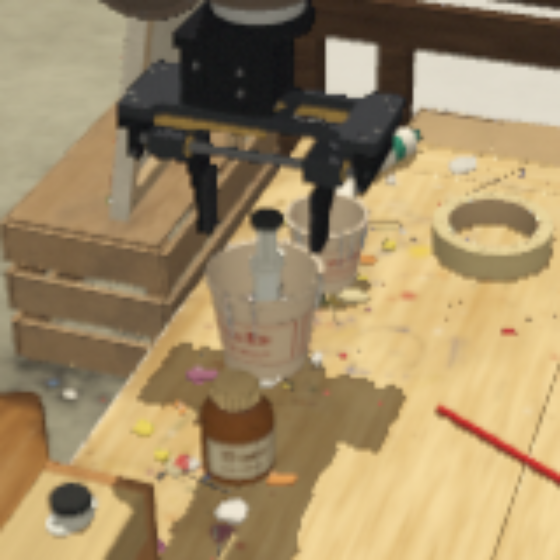

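The syringe stands upright in the cup with its cap at (267,222), between the open fingers and clear of both. Raising straight up, then a check.

Call:
{"method": "drive_tool", "body": {
  "rows": [
    {"tx":0,"ty":0,"tz":-0.5,"ax":0,"ay":0,"az":0,"claw":8.7},
    {"tx":0,"ty":0,"tz":-1.5,"ax":0,"ay":0,"az":0,"claw":8.7},
    {"tx":0,"ty":0,"tz":-2.5,"ax":0,"ay":0,"az":0,"claw":8.7},
    {"tx":0,"ty":0,"tz":-3,"ax":0,"ay":0,"az":0,"claw":8.7},
    {"tx":0,"ty":0,"tz":-3,"ax":0,"ay":0,"az":0,"claw":8.7},
    {"tx":0,"ty":0,"tz":-3,"ax":0,"ay":0,"az":0,"claw":8.7},
    {"tx":0,"ty":0,"tz":0,"ax":0,"ay":0,"az":0,"claw":8.7},
    {"tx":0,"ty":0,"tz":0,"ax":0,"ay":0,"az":0,"claw":8.7},
    {"tx":0,"ty":0,"tz":0,"ax":0,"ay":0,"az":0,"claw":8.7},
    {"tx":0,"ty":0,"tz":0,"ax":0,"ay":0,"az":0,"claw":8.7}
  ]
}}

```text
time_s: 19.27
tcp_pos: [0.4458, -0.126, 0.2135]
ee_rot: [[-0.0, -1.0, -0.002], [-1.0, 0.0, 0.0], [-0.0, 0.002, -1.0]]
wrist_force: [-0.2, -0.8, -0.6]
gripper_width: 1.0
gripper_force: 0.0
```

Call:
{"method": "drive_tool", "body": {
  "rows": [
    {"tx":0,"ty":0,"tz":0,"ax":0,"ay":0,"az":0,"claw":8.7},
    {"tx":0,"ty":0,"tz":0,"ax":0,"ay":0,"az":0,"claw":8.7},
    {"tx":0,"ty":0,"tz":0,"ax":0,"ay":0,"az":0,"claw":8.7},
    {"tx":0,"ty":0,"tz":0,"ax":0,"ay":0,"az":0,"claw":8.7},
    {"tx":0,"ty":0,"tz":0,"ax":0,"ay":0,"az":0,"claw":8.7},
    {"tx":0,"ty":0,"tz":0,"ax":0,"ay":0,"az":0,"claw":8.7},
    {"tx":0,"ty":0,"tz":0,"ax":0,"ay":0,"az":0,"claw":8.7},
    {"tx":0,"ty":0,"tz":0,"ax":0,"ay":0,"az":0,"claw":8.7},
    {"tx":0,"ty":0,"tz":0,"ax":0,"ay":0,"az":0,"claw":8.7},
    {"tx":0,"ty":0,"tz":0,"ax":0,"ay":0,"az":0,"claw":8.7}
  ]
}}

```text
time_s: 20.1
tcp_pos: [0.4467, -0.126, 0.2146]
ee_rot: [[0.0, -1.0, 0.0], [-1.0, -0.0, -0.0], [0.0, -0.0, -1.0]]
wrist_force: [0.5, -0.2, 0.7]
gripper_width: 0.999
gripper_force: 0.0
```

```bash
python3 -c "
from h import *
st();im,d=capture('side');cv2.imwrite('pics/s6.png',cv2.resize(im[190:350,190:350,::-1],None,fx=3.5,fy=3.5))"
```

```text
20.1 [ 0.4467 -0.126   0.2146] yaw -180.0 tilt [ 0. -0.] [ 0.46 -0.16  0.69] 0.9989997592446088 0.0
```

View pics/s6.png

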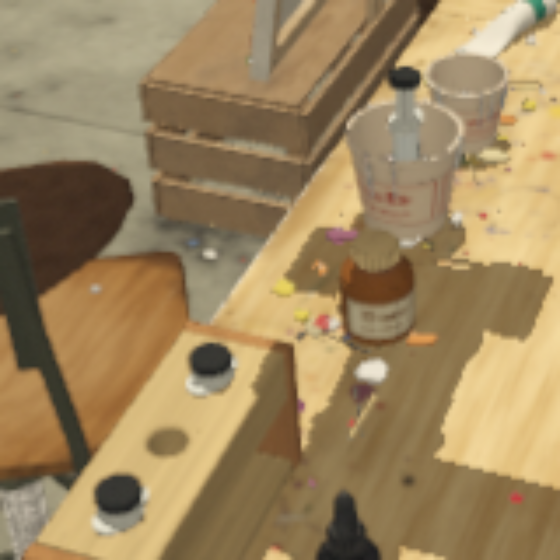

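The plugged syringe stands upright in the large cup (cap at (405,78)). Both free ones are home at (210,365) and (120,500), and the bottles have not moved.

```bash
python3 -c "
from h import *
print(finish_job())"
```

```text
the job is handed in; nothing more can be done
None
```

The job is handed in at about 20 s of the 54 s allowed, with no verdict returned. The two free syringes are pushed home in the stand. The middle one was plugged: I stopped its push at about 8 N, and it now stands nozzle-down in the large paper cup.

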